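Build up a level on the kiln shelf

ROBOT

A 7-joint arm with a two-finger parallel gripper is mounted at the origin on the work surface. World frame = base frame: x ahead of the robot, y to its left, z up, the work surface at z = 0. Lengths are in m, angles in rad, forces in N, time in s.
With the tool pointing down it reaches from about 0.4 to 0.9 m from the base axis. Payload 5.6 kg.
Tool frame: the origin (TCP) lies midway between the tips of the shut fingers; the grasp point (between the pads) lies 19 mm behind it; z points along the fingers, y is the line along which they close (so a half turn about z gives the same grasp; the last joint's range is limited). The gripper opens to 92 mm and grips with 3 to 60 N. Pads are 20 mm wide; open, the fingers measure 128 mm over their backs; the gripper's body (75 mm by 189 mm) begins 69 mm behind the grasp point.
Start: joints at [1.198, 0.468, -0.012, 1.603, 0.006, 1.071, -0.056], TCP at [0.21, -0.615, 0.215] pointing down, gripper open.
Joint ranges: [-2.53, 2.53], [-0.31, 2.02], [-1.57, 1.55], [0.28, 2.44], [-1.29, 4.43], [0.15, 1.84], [-2.92, 2.92]. Speed limits (rad/s): [2.57, 2.57, 3.14, 3.14, 3.14, 3.14, 3.14].

INTERFACE

Orientations are given as a 3x3 rotation matrix whose columns are the frame's x, y, z axes.
In Python, from station import env, effector, solver, viewer, workorder, search_frame, tip_of gives the robot as it stands. Calls block until the motion is done:
- env.reach(position, orientation): joint-space move of the TCP to a pose.
- env.movel(position, frame=None, rate=0.15): straight line of the TCP; frame=None keeps the orientation; rate is the mean speed in m/s.
- env.goto_joints(angles): joint-space move.
- effector.release() and effector.grasp(squeeze=None): open the fingers fully, or close them until they stop; squeeze is the grip in N (None keeps the last).
- env.pause(seconds).
- solver.inverse_kinematics(position, orientation): joint angles nearest the present ones, or None.
- env.sense(): the state.
- viewer.read_camera(name): name is "scene" or "side" or "wrist"; returns (picture, depth): 384x512x3 uint8, red, green, blue; 384x512 float32, m along the optical axis (not along the pixel's ray), 0 where there is no reading.
- viewer.camera_info(name): a dict with "intrinsics" (3x3 intrinsics, pixels), "eye" and "rotation" of the camera in the world; the wrist camera has in their place "T_tool_cam" (4x4, takes a point from camera to tool coordinates, whose origin is the TCP and whose axes are the flange's). Camera axes: x right, y up, looking along -z (the intrinsics and any distortion apply to the point x, -y, -z); pixel columns grow to the right and rows downward; lengths in m; the calibration is good to about 2 mm. A picture is of the moment at which its call begins: read the wrist's pose just before it. camera_info takes no time and is no camera call.
A pose or a line that the arm cannot do raises env.PlanningError and nothing moves.
- workorder.finish_job(): hands the job in; it is judged then, once.
Trained networks look in the newest picture that a camera, given by its name, has taken for a name from the list of things; names that differ only in an ending like _2 or _b are one class to them, and where a whole thing is asked for, a point or a joint stands for the part that bears it (a point fixed in the world has none). Each returns a list of dicts, best first, with "score" (0 to 1); they miss things now and then, are a little off and sometimes report something else, mostly with a low value. They report only what shows in the picture. A call takes as long as a camera call. They do not tell look-alikes from the thing itself.
- search_frame(camera, name): "at" ([x, y, z] in m, in world coordinates, good to about 4 mm: the middle of the surface that is visible of it).
- tip_of(camera, name): "at" ([x, y, z] in m, in world coordinates, good to about 4 mm: a listed point, or the origin of a listed thing).
The state is a dict: "t": time; "joint_positions": joint angles; "joint_velocities": joint speeds; "tau": joint torques, N m; "ee_pos": TCP position; "tcp_rot": TCP orientation; "wrist_force": force on the tool from outside, world axes, zero at the start; "moment": the same for the moment, N m; "gripper_width": finger opening in m; "grasp_force": force on a finger pad.
Only numpy, scipy, OpenCV 4.12 (cv2) and the standard library are available. Lean on these libraries where they do the work, as an engineer would, in place of code of your own. Each camera call takes 0.05 s, during which the arm holds its last target. There are 200 camera calls.

TASK

Load the kiln shelf for firing: stand the tall loose post upright on the middle of the empty square pad, and the small beaker upright on the shelf midway between that pad and the post already standing. Then bridge the two posts with the flat strip, lying level, in line with them and sticking out equally at both ends, and set the low dish upright on top of the strip, directly above the post that was standing there from the start. Let go of everything, and leave the short post, the glass jar and the wooden stamp where they are.

Things in the scene. Friction and masses are not known exactly. Their poses are not given: they have to be found in the camera images.
- shelf: Kiln shelf, fixed: flat cream slab on the table, 200 (x) by 260 (y) by 15 mm thick. Origin at the centre of its underside; z up. The standing post and the pad stand on it on its y axis, 80 mm either side of its centre (either may be on the +y side), so the point midway between them is above its origin.
- standing_post: Kiln post already in place on the shelf, fixed: square cream post 38 by 38 by 80 mm on a white square pad 60 by 60 by 4 mm, so its top is 84 mm above the shelf's top. Origin at the centre of the pad's underside (on the shelf's top); z up.
- pad: Empty white square pad, fixed on the shelf, 60 by 60 by 4 mm, the same as that under the standing post. Origin at the centre of its underside (on the shelf's top); z up. The loose tall post belongs on its middle.
- tall_post: Loose square cream kiln post, 38 by 38 by 80 mm tall, about 0.23 kg, standing on the plywood ware board (12 mm thick; its top is 12 mm above the table). Origin at the centre of its underside; z up, x and y square to its sides.
- beaker: Small loose fired-clay beaker, straight-sided, open at the top, 44 mm outer diameter, 55 mm tall, wall 4 mm, about 0.08 kg, upright on the ware board. Origin at the centre of its underside; z up.
- strip: Loose flat cream kiln strip, 220 (x) by 54 (y) by 16 mm thick, about 0.36 kg, lying on the ware board. Origin at the centre of its underside; x along its length, z up.
- dish: Loose low fired-clay dish, straight-sided, open at the top, 54 mm outer diameter, 30 mm tall, wall 4 mm, about 0.09 kg, upright on the ware board. Origin at the centre of its underside; z up.
- short_post: Loose square cream kiln post, 38 by 38 but only 45 mm tall, on the ware board in one row with the tall post, the beaker and the dish (about 88 mm apart, in any order). Not needed: leave it. Origin at the centre of its underside.
- jar: Glass jar with metal lid, 72 mm diameter, 100 mm tall, on the table beyond the work. Leave it. Origin at the centre of its underside.
- stamp: Turned wooden hand stamp, 64 mm diameter at the foot, 80 mm tall, on the table beyond the work. Leave it. Origin at the centre of its underside.
Mind the look-alikes: they are no part of the job. There is more than one size of the strip; the job needs the middle-sized.

How it is judged:
By the outcome, as a careful person would: the job done as asked, in the order asked, and still so for the second after the job is handed in, with the robot touching nothing.
It also fails if it takes over 112 s, if anything falls off the work surface, if the arm or the gripper's body presses on something with over 40 N, if the wrist force passes 120 N, or if a joint passes its speed limit or range.

## Working session

There is one attempt and no reset: what is moved stays moved. The work goes in short steps, each a Python script; the robot and the scene stay as the last script left them, time stands still between calls to the robot, and variables do not carry over. Pictures are saved under pics/ and viewed, at most 14 in all, crops included, and the job is handed in when it is done.

```bash
ls; mkdir -p pics; cat > h.py <<'E'
import numpy as np, cv2
from station import env, effector, solver, viewer, workorder, search_frame, tip_of
def shot(cam,fn=None):
    s=env.sense(); im,d=viewer.read_camera(cam); i=viewer.camera_info(cam)
    if cam=="wrist":
        T=np.eye(4);T[:3,:3]=np.array(s["tcp_rot"]);T[:3,3]=s["ee_pos"]
        T=T@np.array(i["T_tool_cam"]); R,e=T[:3,:3],T[:3,3]
    else: R,e=np.array(i["rotation"]),np.array(i["eye"])
    K=np.array(i["intrinsics"])
    if fn: cv2.imwrite("pics/"+fn,im[:,:,::-1])
    v,u=np.mgrid[0:im.shape[0],0:im.shape[1]]
    P=np.stack([(u-K[0,2])/K[0,0]*d,-(v-K[1,2])/K[1,1]*d,-d],-1)@R.T+e
    P[d<=0]=np.nan
    return im,P,(K,R,e,i)
def proj(p,c):
    K,R,e=c[:3]; q=(np.atleast_2d(p)-e)@R
    return np.stack([K[0,0]*q[:,0]/-q[:,2]+K[0,2],K[1,1]*-q[:,1]/-q[:,2]+K[1,2]],-1)
E
cat > a.py <<'E'
from h import *
for c in ["scene","side","wrist"]:
    im,P,k=shot(c,c+"0.png"); print(c,k[0].round(1).tolist(),k[2].round(3),[x for x in k[3]])
    for n in ["shelf","standing_post","pad","tall_post","beaker","strip","dish","short_post"]:
        for r in search_frame(c,n)[:3]:
            a=np.array(r["at"]); print(n,round(r["score"],2),a.round(3),proj(a,k).round()[0])
np.set_printoptions(suppress=True)
print(env.sense()["t"],np.round(env.sense()["tcp_rot"],3).tolist())
E
python3 a.py; cd pics; python3 -c "
import cv2;cv2.imwrite('c.png',cv2.hconcat([cv2.imread('scene0.png')[:,:],cv2.imread('side0.png')])[:, :]) "
```

```text
pics
scene [[360.5, 0.0, 256.2], [0.0, 360.5, 192.4], [0.0, 0.0, 1.0]] [ 0.959 -0.7    0.624] ['intrinsics', 'eye', 'rotation']
shelf 0.85 [0.525 0.17  0.015] [294. 179.]
standing_post 0.9 [0.499 0.251 0.057] [299. 155.]
standing_post 0.35 [ 0.581 -0.314  0.051] [207. 274.]
pad 0.51 [0.521 0.106 0.018] [282. 187.]
pad 0.17 [ 0.591 -0.06   0.064] [274. 210.]
tall_post 0.75 [0.526 0.17  0.012] [294. 180.]
tall_post 0.72 [ 0.596 -0.06   0.063] [276. 211.]
beaker 0.79 [ 0.584 -0.314  0.05 ] [209. 274.]
strip 0.93 [ 0.778 -0.363  0.016] [274. 349.]
strip 0.69 [ 0.458 -0.16   0.031] [210. 222.]
dish 0.96 [ 0.578 -0.218  0.03 ] [234. 254.]
short_post 0.87 [ 0.585 -0.15   0.044] [253. 234.]
short_post 0.55 [0.522 0.11  0.021] [284. 186.]
short_post 0.47 [ 0.46  -0.157  0.027] [211. 223.]
side [[449.1, 0.0, 251.2], [0.0, 449.1, 200.1], [0.0, 0.0, 1.0]] [0.433 1.175 0.709] ['intrinsics', 'eye', 'rotation']
shelf 0.88 [0.514 0.226 0.011] [237. 261.]
standing_post 0.7 [0.488 0.287 0.052] [246. 263.]
pad 0.61 [0.521 0.11  0.017] [238. 235.]
tall_post 0.85 [ 0.581 -0.029  0.058] [221. 199.]
beaker 0.75 [ 0.569 -0.291  0.049] [232. 166.]
strip 0.74 [ 0.454 -0.113  0.031] [263. 194.]
strip 0.64 [ 0.2   -0.28   0.023] [335. 175.]
strip 0.47 [ 0.776 -0.348  0.008] [178. 169.]
dish 0.69 [ 0.576 -0.228  0.038] [228. 176.]
short_post 0.39 [ 0.566 -0.133  0.056] [229. 184.]
wrist [[307.7, 0.0, 252.0], [0.0, 307.7, 193.9], [0.0, 0.0, 1.0]] [ 0.273 -0.594  0.384] ['intrinsics', 'T_tool_cam']
strip 0.86 [ 0.21  -0.402  0.024] [ 74. 117.]
1.35 [[0.946, 0.324, -0.0], [0.324, -0.946, -0.0], [-0.0, 0.0, -1.0]]
```

View pics/scene0.png

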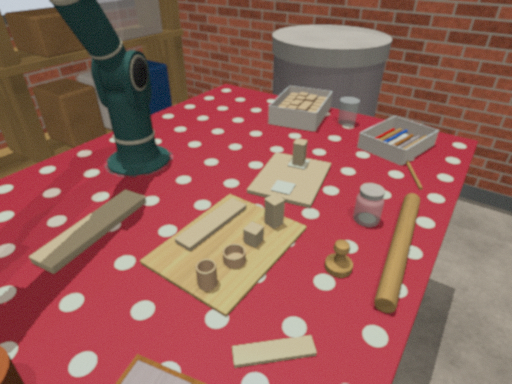

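View pics/side0.png

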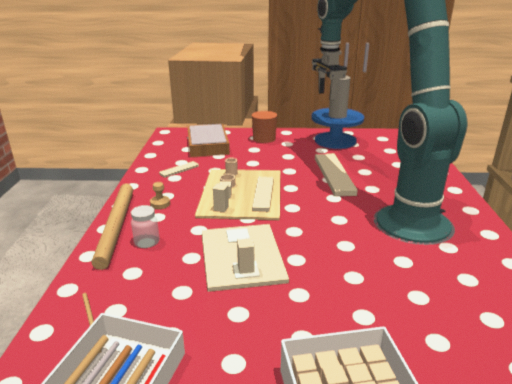

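The ware board carries a strip at scene (212,222). There is also a larger strip at (90,230) and a smaller one at (274,350), so the board one should be the middle size. The row, from near to far, is beaker (206,276), dish (234,256), short post (254,235) and tall post (275,212). The shelf has the empty pad at (283,187) and the standing post at (299,153). Next I'll measure from above with the wrist camera.

```bash
cat >> h.py <<'E'
def Rz(a):
    c,s=np.cos(a),np.sin(a); return np.array([[c,s,0],[s,-c,0],[0,0,-1.]])  # tool x at yaw a, down
def blobs(P,zmin,box,amin=60,tol=.004):
    m=((P[...,2]>zmin)&(P[...,2]<.2)&(P[...,0]>box[0])&(P[...,0]<box[1])&(P[...,1]>box[2])&(P[...,1]<box[3])).astype(np.uint8)
    n,L,st,_=cv2.connectedComponentsWithStats(m)
    for i in range(1,n):
        if st[i,4]<amin: continue
        q=P[L==i]; zt=np.percentile(q[:,2],90); t=q[abs(q[:,2]-zt)<tol]
        (c,wh,a)=cv2.minAreaRect(t[:,:2].astype(np.float32)*1000)
        print("top z %.1f c (%.1f %.1f) size %.1f %.1f ang %.1f n %d"%(np.median(t[:,2])*1000,*c,*wh,a,len(t)))
E
cat > b.py <<'E'
from h import *
for i,(x,y,a,box) in enumerate([(.44,-.22,0,(.3,.75,-.45,.05)),(.5,-.15,.4,(.3,.75,-.45,.05)),(.44,.15,0,(.35,.7,.0,.36)),(.48,.2,.4,(.35,.7,.0,.36))]):
    env.reach([x,y,.32],Rz(a)); im,P,k=shot("wrist","w%d.png"%i)
    print(i,"eye",k[2].round(3),"t",env.sense()["t"])
    if i<2: blobs(P,.019,box); blobs(P,.006,box,3000,.003)
    else: blobs(P,.0165,box,60,.0015); blobs(P,.03,box); blobs(P,.008,box,3000,.003)
    for n in (["tall_post","beaker","strip","dish","short_post"] if i<2 else ["shelf","standing_post","pad"]):
        for r in tip_of("wrist",n)[:2]: print("  ",n,round(r["score"],2),np.round(r["at"],3))
    np.save("P%d.npy"%i,P)
im,P,k=shot("scene"); blobs(P,.008,(.1,.35,-.5,0));blobs(P,.008,(.68,.9,-.5,-.2),60)
E
python3 b.py; cd pics; python3 -c "
import cv2;cv2.imwrite('w02.png',cv2.vconcat([cv2.resize(cv2.imread(f),None,fx=.75,fy=.75) for f in ['w0.png','w2.png']]))"
```

```text
0 eye [ 0.506 -0.221  0.489] t 3.1167
top z 91.1 c (584.9 -50.4) size 38.4 38.0 ang 74.4 n 1090
top z 41.2 c (580.1 -219.7) size 52.2 53.3 ang 43.9 n 375
top z 56.2 c (580.0 -139.2) size 37.0 38.3 ang 0.3 n 892
top z 66.2 c (573.7 -308.9) size 42.7 42.3 ang 88.3 n 346
top z 27.2 c (454.7 -146.0) size 220.1 54.1 ang 86.7 n 5244
top z 27.2 c (515.8 -176.5) size 293.9 179.3 ang 86.6 n 5242
   tall_post 0.63 [ 0.585 -0.047  0.016]
   beaker 0.98 [ 0.572 -0.31   0.014]
   beaker 0.74 [ 0.581 -0.216  0.009]
   strip 0.67 [ 0.455 -0.144  0.012]
   dish 0.73 [ 0.58  -0.218  0.008]
   short_post 0.92 [ 0.578 -0.135  0.009]
1 eye [ 0.561 -0.124  0.489] t 3.875
top z 91.2 c (585.2 -49.7) size 38.5 37.8 ang 74.2 n 1025
top z 56.3 c (580.4 -138.9) size 37.9 38.0 ang 0.8 n 797
top z 41.1 c (580.9 -219.2) size 52.0 53.0 ang 22.9 n 323
top z 27.2 c (454.9 -145.6) size 219.9 54.4 ang 86.6 n 4823
top z 66.3 c (573.9 -308.3) size 42.9 42.6 ang 63.2 n 298
top z 27.3 c (515.8 -181.6) size 284.0 179.4 ang 86.6 n 4878
   tall_post 0.81 [ 0.586 -0.046  0.014]
   beaker 0.88 [ 0.571 -0.311  0.013]
   strip 0
[... 350 characters left out ...]
op z 17.3 c (507.2 186.5) size 197.4 256.7 ang 11.0 n 4234
   shelf 0.63 [ 0.506  0.192 -0.004]
   shelf 0.51 [0.522 0.111 0.012]
   standing_post 0.92 [0.49  0.264 0.016]
   pad 0.76 [0.522 0.111 0.014]
3 eye [0.542 0.226 0.489] t 5.9083
top z 98.4 c (491.4 265.6) size 37.3 37.5 ang 11.4 n 734
top z 18.9 c (522.2 108.8) size 60.0 60.1 ang 11.1 n 1028
top z 98.2 c (491.2 265.8) size 38.1 38.1 ang 11.3 n 913
top z 16.4 c (507.0 187.3) size 197.7 257.2 ang 11.1 n 4508
   shelf 0.89 [ 0.507  0.19  -0.004]
   standing_post 0.84 [0.491 0.265 0.013]
   pad 0.59 [0.522 0.111 0.013]
top z 22.2 c (199.6 -325.4) size 80.7 317.2 ang 7.2 n 2370
top z 10.5 c (775.7 -360.0) size 151.9 38.8 ang 42.8 n 1563
```

View pics/w02.png

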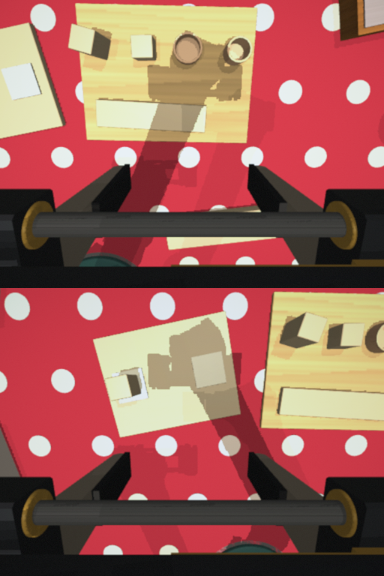

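Only the ware board strip, at scene (212,222), measures 220×54 mm. The others measure about 317×81 mm at (90,230) and 152×39 mm at (274,350). I'll confirm that in one crop and check the IK for all the poses.

```bash
cat >> h.py <<'E'
d=np.radians
YS=d(11.1); PAD=np.array([.5222,.1087]); SP=np.array([.4912,.2656]); MID=(PAD+SP)/2
# name: pick xy, pick closing angle, base z, place xy, place closing angle, place base z, TCP above base, squeeze
J=dict(tall_post=([.5851,-.0500],d(-15.7),.012,PAD,YS,.019,.035,25),
 beaker=([.5738,-.3086],d(-3.4),.012,MID,YS,.015,.021,12),
 strip=([.4548,-.1458],d(-3.4),.012,MID,YS,.099,.003,35),
 dish=([.5805,-.2194],d(-3.4),.012,SP,YS,.115,.005,12))
E
python3 - <<'E'
from h import *
np.set_printoptions(suppress=True,precision=2)
for n,(p,c,z,q,e,zz,h,s) in J.items():
  for o in (np.pi/2,-np.pi/2):
    for xy,a,b in((p,c,z),(q,e,zz)):
      for up in(0,.1): 
        r=solver.inverse_kinematics([*xy,b+h+up],Rz(a+o)); print(n,round(o,1),up,r)
im=cv2.imread("pics/scene0.png"); cv2.imwrite("pics/crop.png",cv2.resize(im[180:370,30:330],None,fx=2.6,fy=2.6))
E
```

```text
tall_post 1.6 0 [ 0.4   0.65 -0.49  1.84  0.43  0.76 -0.6 ]
tall_post 1.6 0.1 [ 0.44  0.51 -0.54  1.79  0.32  0.93 -0.51]
tall_post 1.6 0 [ 0.23  0.6  -0.63  1.97  0.52  0.74 -0.52]
tall_post 1.6 0.1 [ 0.29  0.45 -0.7   1.91  0.36  0.91 -0.39]
tall_post -1.6 0 [-0.46  0.67  0.66  1.9  -0.58  0.77 -2.89]
tall_post -1.6 0.1 [-0.63  0.57  0.89  1.86 -0.54  0.97 -2.91]
tall_post -1.6 0 [-0.61  0.53  0.43  2.02 -0.35  0.66 -2.9 ]
tall_post -1.6 0.1 [-0.8   0.39  0.66  1.98 -0.31  0.87 -2.92]
beaker 1.6 0 [ 0.73  0.73 -0.41  1.69  0.38  0.8   0.09]
beaker 1.6 0.1 [ 0.74  0.6  -0.42  1.64  0.29  0.96  0.16]
beaker 1.6 0 [ 0.08  0.65 -0.63  1.96  0.57  0.72 -0.71]
beaker 1.6 0.1 [ 0.16  0.5  -0.73  1.9   0.42  0.89 -0.58]
beaker -1.6 0 [ 0.51  0.69 -0.09  1.7   0.09  0.75 -2.83]
beaker -1.6 0.1 [ 0.52  0.56 -0.11  1.66  0.07  0.93 -2.82]
beaker -1.6 0 [-0.93  0.62  0.66  2.02 -0.59  0.69 -2.83]
beaker -1.6 0.1 [-1.1   0.5   0.89  1.98 -0.51  0.89 -2.89]
strip 1.6 0 [ 0.57  0.55 -0.4   2.12  0.4   0.54 -0.18]
strip 1.6 0.1 [ 0.64  0.37 -0.47  2.07  0.24  0.75 -0.04]
strip 1.6 0 [ 0.13  0.55 -0.7   1.93  0.47  0.84 -0.62]
strip 1.6 0.1 [ 0.19  0.41 -0.76  1.85  0.33  1.01 -0.51]
strip -1.6 0 [ 0.07  0.51  0.21  2.15 -0.22  0.5  -2.76]
strip -1.6 0.1 [-0.13  0.33  0.44  2.12 -0.21  0.73 -2.76]
strip -1.6 0 [-1.09  0.57  0.89  2.   -0.6   0.85 -2.82]
strip -1.6 0.1 [-1.27  0.48  1.13  1.94 -0.51  1.05 -2.87]
dish 1.6 0 [ 0.62  0.72 -0.43  1.77  0.42  0.74 -0.09]
dish 1.6 0.1 [ 0.65  0.58 -0.47  1.73  0.32  0.9  -0.01]
dish 1.6 0 [ 0.01  0.56 -0.73  1.87  0.47  0.89 -0.76]
dish 1.6 0.1 [ 0.07  0.43 -0.8   1.79  0.35  1.07 -0.66]
dish -1.6 0 [ 0.15  0.67  0.21  1.8  -0.21  0.68 -2.72]
dish -1.6 0.1 [ 0.15  0.53  0.21  1.77 -0.14  0.86 -2.78]
dish -1.6 0 [-1.36  0.69  1.12  1.96 -0.76  0.99 -2.82]
dish -1.6 0.1 [-1.5   0.65  1.36  1.88 -0.69  1.2  -2.85]
```

View pics/crop.png

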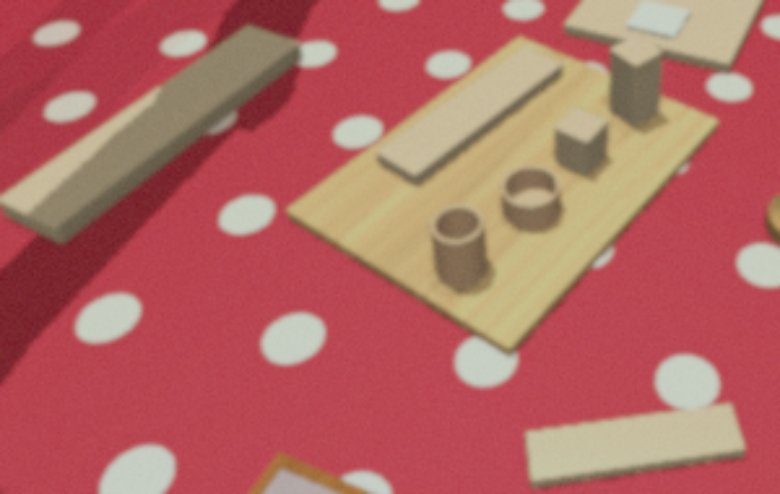

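The crop confirms it: the strip on the board at crop (470,115) is the middle size, with a larger one at (150,130) and a smaller one at (635,445). The tall post, at (636,85), is the taller of the two squares. I'll start with the post and then the beaker.

```bash
cat >> h.py <<'E'
def pick(n,up=.13):
    p,c,z,q,e,zz,h,s=J[n]; R=Rz(c+np.pi/2); effector.release()
    env.reach([*p,z+h+up],R); env.movel([*p,z+h+.02],R,.2); env.movel([*p,z+h],R,.06)
    effector.grasp(s); w=env.sense(); print(n,"width",round(w["gripper_width"],4),"f",round(w["grasp_force"],1))
    env.movel([*p,z+h+up],None,.2)
    w=env.sense(); print(" lifted width",round(w["gripper_width"],4),"wf",np.round(w["wrist_force"],1),"t",w["t"])
def place(n,up=.1,dxy=(0,0)):
    p,c,z,q,e,zz,h,s=J[n]; R=Rz(e+np.pi/2); q=np.array(q)+dxy
    env.reach([*q,zz+h+up],R); env.movel([*q,zz+h+.015],R,.2); env.pause(.2)
    f0=np.array(env.sense()["wrist_force"])[2]
    env.movel([*q,zz+h+.003],R,.05)
    for k in (.002,.001,.0004,0,-.0005,-.001):
        env.movel([*q,zz+h+k],R,.02); env.pause(.1); w=env.sense(); f=w["wrist_force"][2]-f0
        if abs(f)>1.5: break
    print(" contact k",k,"df",round(f,2),"ee",np.round(w["ee_pos"],4)); effector.release(); env.pause(.1)
    env.movel([*q,zz+h+up+.02],None,.2); print(" placed t",env.sense()["t"])
E
python3 - <<'E'
from h import *
pick("tall_post",.14); place("tall_post",.12)
env.reach([.44,.15,.32],Rz(0)); im,P,k=shot("wrist","p1.png"); blobs(P,.0165,(.35,.7,.0,.36),60,.0015); blobs(P,.03,(.35,.7,.0,.36))
E
```

```text
tall_post width 0.0381 f 25.0
 lifted width 0.0381 wf [-0.8  0.7 -1.5] t 10.425
 contact k -0.0005 df 7.72 ee [0.5222 0.1087 0.0539]
 placed t 16.0167
top z 98.4 c (522.6 108.6) size 37.3 37.5 ang 10.6 n 808
top z 98.3 c (491.1 265.1) size 37.4 37.6 ang 11.3 n 747
top z 98.3 c (522.7 108.5) size 37.7 38.0 ang 11.0 n 990
top z 98.1 c (491.2 265.1) size 37.8 37.9 ang 11.4 n 932
```

The post is seated within 0.5 mm. Next are the beaker and the strip.

```bash
python3 - <<'E'
from h import *
pick("beaker"); place("beaker",.13)
env.reach([.44,.15,.32],Rz(0)); im,P,k=shot("wrist","p2.png"); blobs(P,.03,(.35,.7,.0,.36))
env.reach([.42,-.18,.32],Rz(0)); im,P,k=shot("wrist"); blobs(P,.019,(.3,.75,-.45,.05))
E
```

```text
beaker width 0.0442 f 12.0
 lifted width 0.0443 wf [-0.2  0.5 -1.3] t 22.475
 contact k -0.0005 df 5.69 ee [0.5067 0.1872 0.0359]
 placed t 29.1917
top z 98.3 c (522.7 108.4) size 37.7 38.1 ang 11.1 n 988
top z 69.1 c (507.6 186.3) size 43.0 42.0 ang 44.2 n 288
top z 98.1 c (491.1 265.3) size 37.9 38.4 ang 10.6 n 941
top z 41.1 c (579.5 -220.0) size 52.6 52.5 ang 0.0 n 404
top z 56.2 c (579.7 -139.2) size 37.4 38.0 ang 0.4 n 919
top z 27.2 c (454.6 -146.2) size 219.5 53.9 ang 86.6 n 5395
```

View pics/p2.png

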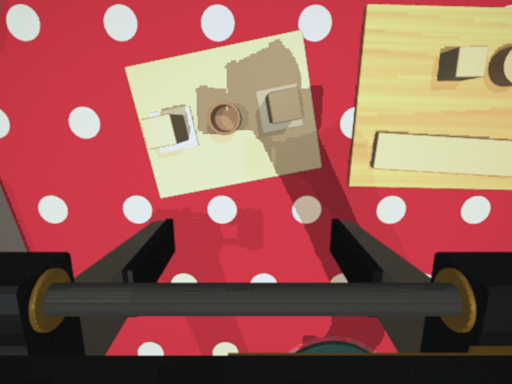

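The picture shows the tall post on the pad (285,105), the beaker upright midway (225,118) and the standing post (170,128). The beaker is about 1 mm off. Next is the strip.

```bash
python3 - <<'E'
from h import *
pick("strip",.16); place("strip",.08)
env.reach([.44,.15,.34],Rz(0)); im,P,k=shot("wrist","p3.png"); blobs(P,.06,(.3,.75,.0,.36))
s=P[(P[...,2]>.105)&(P[...,2]<.13)&(P[...,1]>0)&(P[...,1]<.36)&(P[...,0]>.4)]
print(np.linalg.lstsq(np.c_[s[:,:2]-[.507,.187],np.ones(len(s))],s[:,2],rcond=None)[0])
im,P,k=shot("side","s3.png"); cv2.imwrite("pics/s3c.png",cv2.resize(im[160:300,150:340,::-1],None,fx=3,fy=3))
E
```

```text
strip width 0.0533 f 35.0
 lifted width 0.0534 wf [-0.7  0.7 -3.6] t 36.3333
 contact k 0 df 1.87 ee [0.5068 0.1872 0.1021]
 placed t 41.5333
top z 114.3 c (507.4 186.9) size 54.0 220.0 ang 11.2 n 7798
[ 0.00100167 -0.00067542  0.11430213]
```

View pics/s3c.png

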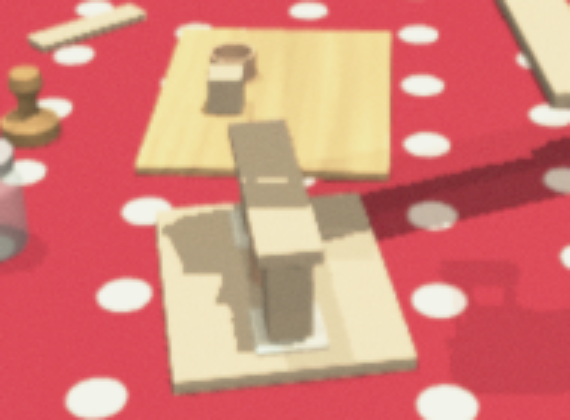

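The strip bridges both posts, running from crop (255,125) to (290,250). It is level and centred within 1 mm. The last piece is the dish.

```bash
python3 - <<'E'
from h import *
pick("dish",.2); place("dish",.07)
env.reach([.42,.15,.36],Rz(0)); im,P,k=shot("wrist","p4.png"); blobs(P,.135,(.3,.75,.0,.36)); 
m=P.copy(); m[P[...,2]>.12]=np.nan; blobs(P,.105,(.3,.75,.0,.36),60,.05)
im,P,k=shot("scene"); a=cv2.resize(im[120:290,130:350,::-1],None,fx=3,fy=3); cv2.imwrite("pics/s4.png",a)
blobs(P,.06,(.3,.75,.0,.36),60,.05)
E
```

```text
dish width 0.0534 f 12.0
 lifted width 0.0535 wf [ 0.1  0.2 -1.3] t 48.6
 contact k -0.0005 df 6.08 ee [0.4913 0.2656 0.12  ]
 placed t 54.575
top z 143.9 c (492.0 265.4) size 53.1 53.0 ang 75.6 n 478
top z 114.6 c (507.5 186.7) size 54.1 219.7 ang 11.1 n 7500
top z 114.5 c (508.0 186.9) size 54.8 222.6 ang 11.1 n 893
```

View pics/s4.png

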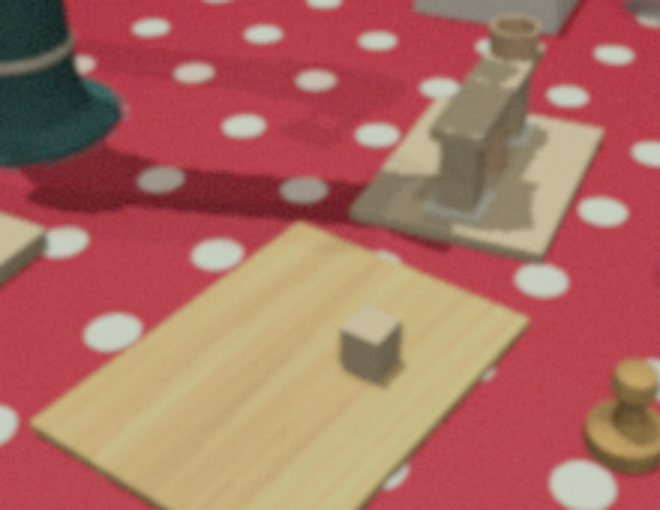

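View pics/p4.png

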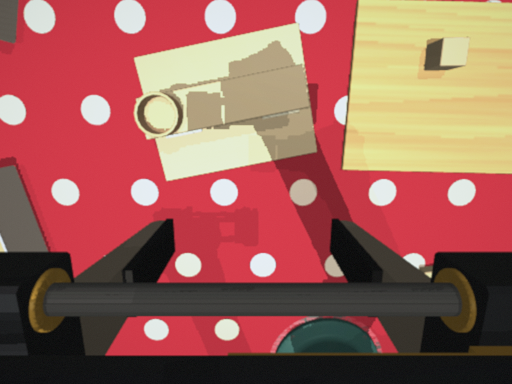

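The dish sits upright on the strip above the standing post (wrist 158,113; measured within 1 mm). The strip is still level and in line, and the short post and stamp haven't moved.

```bash
python3 -c "
from h import *
print(workorder.finish_job())"
```

```text
the job is handed in; nothing more can be done
None
```

The kiln shelf is loaded as asked and handed in at about 55 s of the 112 s allowed: tall post, beaker, strip and dish each measured within about 1.5 mm of target, and the short post, glass jar and stamp were not touched.

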